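Set a rail to the flip stop for its saw cut

ROBOT

A 6-joint arm with a two-finger parallel gripper is mounted at the origin on the work surface. World frame = base frame: x ahead of the robot, y to its left, z up, the work surface at z = 0. Lengths are in m, angles in rad, forces in N, time in s.
With the tool pointing down it reaches from about 0.25 to 0.8 m from the base axis. Payload 3.9 kg.
Tool frame: the origin (TCP) lies midway between the tips of the shut fingers; the grasp point (between the pads) lies 19 mm behind it (bot.pinch_z is the distance from the TCP to the grasp point, in m); y points along the fingers, x is the direction in which the jaws open and shut, and the axes are right-handed (so a half turn about y gives the same grasp; the last joint's range is limited). The gripper opens to 85 mm and grips with 20 to 120 N. Pads are 22 mm wide; open, the fingers measure 114 mm over their backs; the gripper's body (76 mm by 85 mm) begins 54 mm behind the grasp point. The pads swing forward as they close: fully open they stand 13 mm farther back than shut.
Start: joints at [1.266, 0.26, -0.138, 1.173, 0, 1.571], TCP at [0.158, 0.501, 0.231] pointing down, gripper open.
Joint ranges: [-2.78, 2.78], [-0.83, 1.72], [-1.28, 1.37], [-1.9, 2.12], [-1.57, 1.48], [-3.14, 3.14]. Speed limits (rad/s): [2.57, 2.57, 3.14, 3.14, 3.14, 3.14].

INTERFACE

Orientations are given as a unit quaternion [x, y, z, w].
In Python, from rig import bot gives the robot as it stands.
- The arm moves only by the shell command python3 -m pendant 'ROWS' [FORCE]. ROWS is JSON, a list of rows, each an object of numbers: "x", "y", "z": the shift along the tool's x, y, z in m; "wx", "wy", "wz": the turn, a rotation vector about the tool's x, y, z in degrees; "hand": the finger opening in m, from 0 to 0.0854. A call has 1 to 8 rows; each row is the pose to reach, as a shift and turn from the pose commanded when the call began, along the tool's axes at that moment; what a row does not reach only later rows make up. A row lasts 1/10 s, in which the tool goes at most 50 mm and 8.59 degrees, less where a joint would pass 70% of its speed; a pose out of reach is approached as far as the arm can. A call with a gripper value outside its range is refused whole. The fingers move at their own pace and stop on an object; FORCE is the grip in N (left out, the last holds). Time passes only in rows, so rows that repeat a pose let the fingers close. It gives the time, the measured TCP pose, the force and the opening at its end, in the units of the state.
- bot.read_state(): the state, without advancing time (a new reading comes with each control period).
- bot.camera(name): name is "scene" or "top" or "wrist"; returns a dict with "image" (480x640x3 uint8, red, green, blue), "depth" (480x640 float32, m along the optical axis (not along the pixel's ray), 0 where there is no reading), "camera_matrix" (3x3 intrinsics, pixels), "dist_coeffs" ([k1, k2, p1, p2, k3] as OpenCV has them; the pictures are not rectified), "view" (4x4, takes a point from world to camera coordinates). Camera axes: x right, y up, looking along -z (the intrinsics and any distortion apply to the point x, -y, -z); pixel columns grow to the right and rows downward; lengths in m; the calibration is good to about 2 mm. A picture is of the moment at which its call begins.
- bot.job_done(): hands the job in, once; it reports no verdict.
The state is a dict: "t": time; "qpos": joint angles; "joint_velocities": joint speeds; "joint_torque": joint torques, N m; "tool_pos": TCP position; "tcp_rot": TCP orientation; "ft_force": force on the tool from outside, world axes, zero at the start; "moment": the same for the moment, N m; "gripper_width": opening from 0.0 (shut) to 1.0 (fully open).
Only numpy, scipy, OpenCV 4.12 (cv2) and the standard library are available. Lean on these libraries where they do the work, as an engineer would, in place of code of your own. Each camera call takes 0.05 s, during which the arm holds its last target. There are 200 camera calls.

TASK

Set the beech rail up for its saw cut on the crosscut board: tip the flip stop over so that it hangs fully down in front of the fence, then push the rail flat against the fence and along it until its left end butts against the stop. Do it all by pushing with the fingers: never pick the rail up, leave the offcut, square, saw and plane where they lie, and finish clear of everything.

Things in the scene. Friction and masses are not known exactly. Their poses are not given: they have to be found in the camera images.
- board: crosscut board, fixed: white-faced plywood base 600 mm (y) by x = -140 to +150 mm, 12 mm thick. Origin on the bench; x points away from the robot, square to the fence, y left along it. The fence, a beech batten with aluminium track along the whole far side, has its working face (towards the robot) at x = +90 mm, is 22 mm thick and its top is 60 mm above the bench. Saw kerf at y = -30 mm.
- carrier: clamped carrier of the flip stop, fixed on the fence. Origin on the fence top (60 mm above the bench), mid-thickness of the fence (board x = 101 mm), mid-width of the 14 mm wide stop arm; axes as the board's. It spans y = -15 to +59 mm; black clamp knob 28 mm across at y = +42 mm, top 28 mm above origin. The arm's right-hand face, which the rail butts against, is at y = -7 mm.
- stop (a joint): angle of the flip stop's arm on its pin (along y, 4 mm in front of the carrier's origin, 12 mm above). 0 = fully down, its 35 mm wide leg hanging before the fence at board x = 50 to 85 mm, its end 18 mm above the bench. Grows as it swings up and back; 2.75 = thrown right back (as it starts), standing up behind the pin. Its balance is at 2.2; tipped below 2.0 it falls down by its own weight.
- stop_tip (a point): outer corner of the stop arm's leg, mid-width, 72 mm from the pin. Arm thrown back: its top, about 140 mm above the bench; from here the far face slopes down and away from the robot (20 mm in 50 mm). Pushing that face towards the robot, within 15 mm of its top, tips the arm over easily (lower down it binds). Arm down: the lower corner nearest the robot. Axes turn with the arm.
- rail: the rail to be cut: planed pale beech, 48 mm (x) by 220 mm (y) by 30 mm high, about 0.2 kg, lying loose on the plywood between the robot and the fence with its length roughly along the fence. Origin at the centre of its underside (12 mm above the bench when it lies flat), y along its length to the left.
- rail_left_end (a point): centre of the rail's left end face, 15 mm above its underside (axes as the rail's)
- rail_far_left (a point): far left upright edge of the rail, at half its height (axes as the rail's); the far side is the one that goes against the fence
- rail_far_right (a point): far right upright edge of the rail, at half its height (axes as the rail's)
- offcut: bystander: short piece of the same beech, 48 x 65 x 30 mm, lying on the near left corner of the plywood; origin at the centre of its underside
- square: bystander: try square lying on the bench to the right of the board, stock 20 x 115 x 18 mm along y, steel blade 150 x 38 x 3 mm reaching to +x; origin under the middle of the stock
- saw: bystander: back saw lying flat on the bench beyond the fence, 350 mm long along its x, 22 mm thick; origin between handle (to -x) and blade (to +x)
- plane: bystander: steel block plane standing on the bench to the left of the board, 160 x 50 mm, about 60 mm high; origin at the centre of its sole
Not all that is in view belongs to the job. What is meant by the rail is not blue, and is the smaller of those in its own colour.

How it is judged:
On the way, in this order (a step that is already met when the one before it is completed fails the run):
1. the flip stop hangs down in front of the fence (value of joint stop below 0.06 rad), for 0.2 s.
2. the rail lies along the fence with its left end against the stop (value of joint stop below 0.06 rad and x of each of rail_far_left, rail_far_right in the frame of board above 0.087 m and y of rail_left_end in the frame of carrier between -0.01 and -0.003 m), for 0.2 s.
At the end, for the whole second after the job is handed in: The stop arm hangs fully down (within 0.06 rad), the rail lies flat and still on the plywood with both ends of its far side within 3 mm of the fence face, and its left end within 3 mm of the stop arm's right-hand face (all of step 2 and x of each of rail_far_left, rail_far_right in the frame of board below 0.093 m and angle between rail's own z axis and vertical below 0.05 rad and height (world z) of rail below 0.016 m and linear speed of rail below 0.01 m/s); the robot touches nothing.
It fails at once if the rail is lifted off the plywood (more than 12 mm) or tipped up (height (world z) of rail above 0.024 m or angle between rail's own z axis and vertical above 0.3 rad).
It fails at once if the offcut, square, saw or plane is moved more than 20 mm (distance of any of offcut, square, saw, plane from where it was at the start of the episode above 0.02 m).
It also fails if it takes over 72 s, if anything falls off the work surface, if the arm or the gripper's body presses on something with over 40 N, if the wrist force passes 120 N, or if a joint passes its speed limit or range.

## Working session

There is one attempt and no reset: what is moved stays moved. The work goes in short steps, Python scripts to look and compute and a shell command to move; the robot and the scene stay as the last step left them, time stands still between calls to the robot, and variables do not carry over. Pictures are saved under pics/ and viewed, about 8 in all and at most 12, crops included, and the job is handed in when it is done.

```bash
mkdir -p pics; ls; cat > h.py <<'E'
import numpy as np, cv2
from rig import bot
def snap(n,f):
    c=bot.camera(n); cv2.imwrite('pics/'+f,c['image'][:,:,::-1]); np.savez('pics/'+n+'.npz',**{k:np.asarray(v) for k,v in c.items()}); return c
def load(n): return np.load('pics/'+n+'.npz')
def rays(c,uv):
    p=cv2.undistortPoints(np.float64(uv).reshape(-1,1,2),c['camera_matrix'],c['dist_coeffs']).reshape(-1,2)
    V=c['view']; R=V[:3,:3]; o=-R.T@V[:3,3]
    d=np.c_[p[:,0],-p[:,1],-np.ones(len(p))]@R
    return o,d
def onz(c,uv,z):
    o,d=rays(c,uv); return o+d*((z-o[2])/d[:,2])[:,None]
def pt(c,uv):  # depth
    o,d=rays(c,uv); uv=np.int32(uv).reshape(-1,2)
    return o+d*c['depth'][uv[:,1],uv[:,0]][:,None]
E
python3 - <<'E'
from h import *
a=snap('top','top0.png'); b=snap('scene','scene0.png')
print(bot.read_state())
for c in(a,b): print(c['view'].round(3),c['camera_matrix'],c['dist_coeffs'])
E
```

```text
pics
{'t': 0.1, 'qpos': array([ 1.26602211e+00,  2.60620471e-01, -1.39249861e-01,  1.17272721e+00,
       -1.10080417e-05,  1.57081864e+00]), 'joint_velocities': array([ 0.00053801, -0.00192936,  0.00408964, -0.00010232, -0.0007202 ,
       -0.00010505]), 'joint_torque': array([ 6.38046895e-04, -4.06509340e+01,  2.54527402e+01,  1.01024800e-02,
        9.80512209e-05, -8.74631098e-06]), 'tool_pos': array([0.1573554 , 0.50020396, 0.23054333]), 'tcp_rot': array([ 0.57048908,  0.4177891 , -0.41881137, -0.56972933]), 'ft_force': array([-0.14067997, -0.15616471,  0.3885555 ]), 'moment': array([-0.02008617, -0.0203757 ,  0.02593964]), 'gripper_width': 0.9966867765130981}
[[-0.003 -1.    -0.     0.004]
 [ 0.99  -0.003  0.139 -0.511]
 [-0.139  0.     0.99  -1.542]
 [ 0.     0.     0.     1.   ]] [[565.93460983   0.         324.14093136]
 [  0.         565.93460983 237.48508251]
 [  0.           0.           1.        ]] [-0.02435571  0.          0.          0.          0.        ]
[[ 0.406  0.914  0.008 -0.214]
 [-0.585  0.254  0.77   0.215]
 [ 0.702 -0.318  0.637 -1.505]
 [ 0.     0.     0.     1.   ]] [[486.99661359   0.         314.17908578]
 [  0.         486.99661359 245.49066961]
 [  0.           0.           1.        ]] [-0.09702059  0.          0.          0.          0.        ]
```

View pics/top0.png

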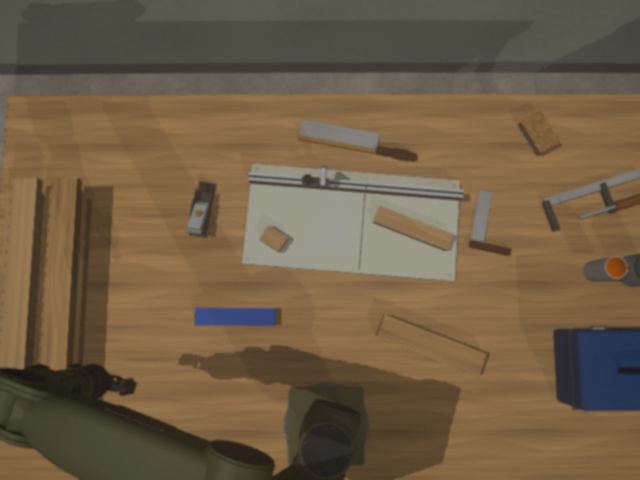

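View pics/scene0.png

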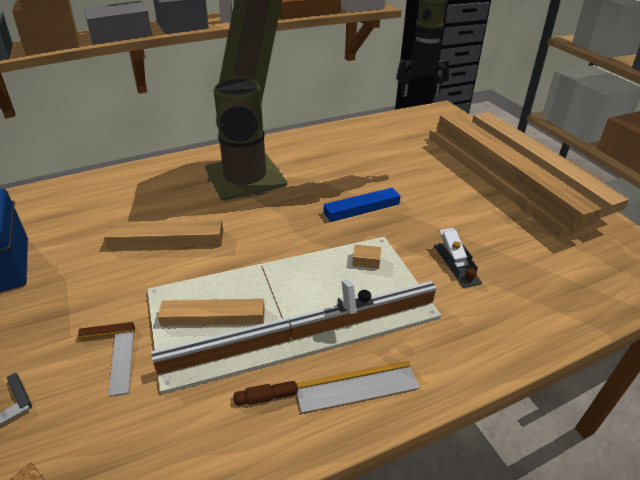

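The top view shows the board with corners at about (252,165), (460,180), (456,280) and (243,264). The rail is at (413,228), the thrown-back stop arm at (323,176), the knob at (310,181) and the offcut at (273,238). The longer beech bar at (433,343) is the decoy.

```bash
python3 - <<'E'
from h import *
c=load('top'); im=c['image']; hsv=cv2.cvtColor(im,cv2.COLOR_RGB2HSV)
vv,uu=np.mgrid[:480,:640]
P=pt(c,np.c_[uu.ravel(),vv.ravel()]).reshape(480,640,3)
wh=((hsv[...,1]<45)&(hsv[...,2]>120)).astype(np.uint8)
roi=np.zeros_like(wh); roi[150:295,235:470]=1; roi[:, 466:]=0
print('z base',P[220,330],P[250,300],'bench',P[320,330], 'rail',P[228,413],'off',P[238,273])
q=cv2.findContours(wh*roi,0,1)[0]; q=[k for k in q if cv2.contourArea(k)>300]
allp=np.vstack(q); r=cv2.convexHull(allp); ap=cv2.approxPolyDP(r,5,True).reshape(-1,2); print(ap, onz(c,ap,.012).round(4))
br=cv2.minAreaRect(onz(c,r.reshape(-1,2),.012)[:,:2].astype(np.float32)*1000);print('board',br)
wood=((hsv[...,1]>80)&(hsv[...,2]>60)).astype(np.uint8)*roi
wood[:192]=0
for k in cv2.findContours(wood,0,1)[0]:
    if cv2.contourArea(k)<200: continue
    w=onz(c,k.reshape(-1,2),.042)[:,:2].astype(np.float32)*1000
    R=cv2.minAreaRect(w); print(cv2.contourArea(k),R,cv2.boxPoints(R).round(1).tolist())
# high things
hi=(P[...,2]>.075)&(roi>0); print('hi',hi.sum(), P[hi][np.argsort(-P[hi][:,2])][:15].round(4))
f=(P[...,2]>.05)&(P[...,2]<.066)&(roi>0)
x=P[f]; print('fence',len(x),np.polyfit(x[:,1],x[:,0],1),x[:,1].min(),x[:,1].max(),np.median(x[:,2]))
big=np.hstack([cv2.resize(im[150:290,235:475],None,fx=3.3,fy=3.3,interpolation=2)])
cv2.imwrite('pics/c1.png',big[:,:,::-1])
s=load('scene')['image'][230:400,140:460]; cv2.imwrite('pics/c2.png',cv2.resize(s,None,fx=2.5,fy=2.5)[:,:,::-1])
E
```

```text
z base [ 0.56447784 -0.01438049  0.0092613 ] [0.47797867 0.07051777 0.0161335 ] bench [ 0.28259328 -0.01312181  0.00151968] rail [ 0.53695746 -0.24648728  0.03284219] off [0.50769802 0.14380212 0.04937523]
[[462 190]
 [452 280]
 [243 262]
 [254 165]
 [457 181]] [[ 0.6501 -0.3934  0.012 ]
 [ 0.3923 -0.3557  0.012 ]
 [ 0.445   0.2311  0.012 ]
 [ 0.7256  0.204   0.012 ]
 [ 0.6765 -0.38    0.012 ]]
board ((562.434814453125, -77.77670288085938), (613.7899169921875, 292.45965576171875), 85.0040283203125)
362.0 ((508.8326416015625, 143.5034942626953), (65.32942199707031, 47.28092956542969), 56.975196838378906) [[471.20001220703125, 129.0], [510.8999938964844, 103.19999694824219], [546.5, 158.0], [506.79998779296875, 183.8000030517578]]
1273.0 ((535.3776245117188, -244.95648193359375), (218.68258666992188, 49.21817398071289), 68.23973083496094) [[472.0, -337.3999938964844], [517.7000122070312, -355.6000061035156], [598.7999877929688, -152.5], [553.0999755859375, -134.3000030517578]]
6057.5 ((495.7227478027344, -70.32733154296875), (646.6468505859375, 285.673583984375), 89.81664276123047) [[351.8999938964844, -393.20001220703125], [637.5, -394.1000061035156], [639.5999755859375, 252.5], [353.8999938964844, 253.5]]
hi 362 [[0.2921 0.0029 1.598 ]
 [0.2921 0.0029 1.598 ]
 [0.2921 0.0029 1.598 ]
 [0.2921 0.0029 1.598 ]
 [0.2921 0.0029 1.598 ]
 [0.2921 0.0029 1.598 ]
 [0.2921 0.0029 1.598 ]
 [0.2921 0.0029 1.598 ]
 [0.2921 0.0029 1.598 ]
 [0.2921 0.0029 1.598 ]
 [0.2921 0.0029 1.598 ]
 [0.2921 0.0029 1.598 ]
 [0.2921 0.0029 1.598 ]
 [0.2921 0.0029 1.598 ]
 [0.2921 0.0029 1.598 ]]
fence 1607 [0.09230241 0.66142594] -0.38153552416015035 0.21465261838024746 0.059826142450715825
```

View pics/c1.png

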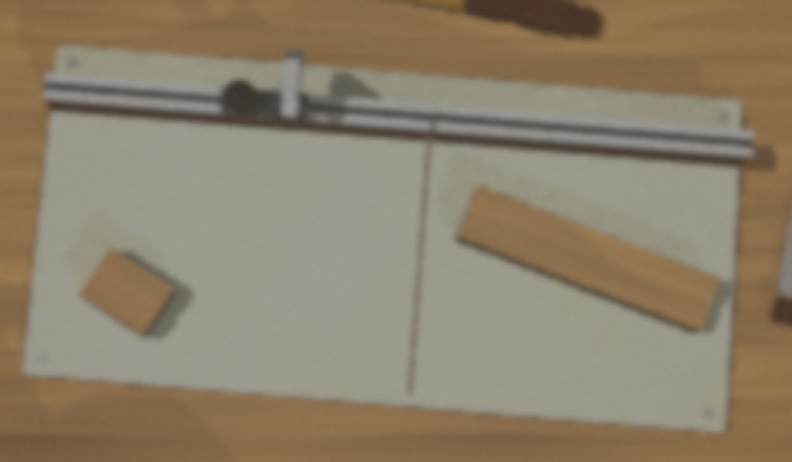

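View pics/c2.png

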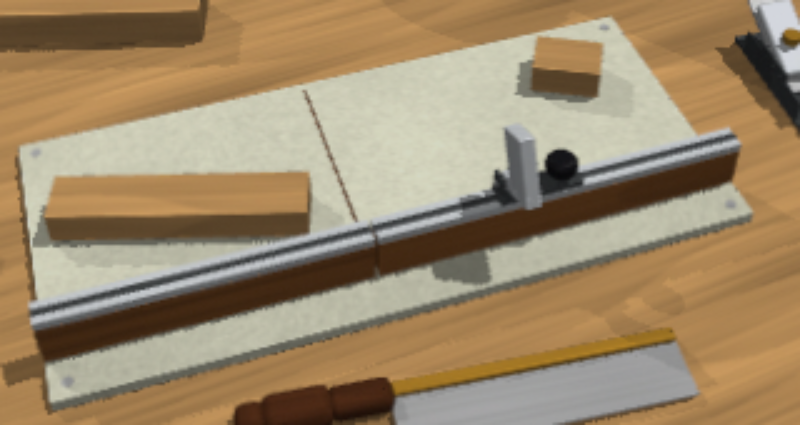

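```bash
python3 - <<'E'
from h import *
from scipy.spatial.transform import Rotation as Ro
s=bot.read_state(); print('R',Ro.from_quat(s['tcp_rot']).as_matrix().round(3),bot.pinch_z)
c=load('top'); hsv=cv2.cvtColor(c['image'],cv2.COLOR_RGB2HSV)
wh=((hsv[...,1]<45)&(hsv[...,2]>120))
g=cv2.GaussianBlur((hsv[...,1]).astype(np.float32),(3,3),0)
def edge(pts,axis):  # subpixel sat crossing at 50
    return pts
def fit(uv,z):
    w=onz(c,uv,z)[:,:2]; l=cv2.fitLine(w.astype(np.float32),cv2.DIST_HUBER,0,.001,.001).ravel(); return l
near=[];left=[];right=[];far=[]
for u in range(255,446,5):
    v=230+int(np.argmax(~wh[230:,u][20:]))+20; near.append((u,v-.5))
for v in range(195,255,4):
    row=wh[v]; left.append((280 - int(np.argmax(~row[:256][::-1]))-25+.5 ,v)); 
for v in list(range(205,275,4)):
    k=456-8
    xs=np.where(wh[v,440:468])[0]; right.append((440+xs.max()+.5,v))
    
left=[(np.where(wh[v,235:262])[0].min()+235-.5,v) for v in range(195,260,4)]
for n,p in(('near',near),('left',left),('right',right)):
    l=fit(p,.012); print(n,l.round(4),'angle',np.degrees(np.arctan2(l[1],l[0])).round(2))
# fence top near edge: aluminium bright/dark boundary, per column depth
S=load('scene')
# knob and arm in top
hv=hsv[...,2]
print(hv[160:200:1,323])
print(hv[172,312:336],hv[166:170,312:336])
# arm colour in scene, top region
print('arm scene'); h2=cv2.cvtColor(S['image'],cv2.COLOR_RGB2HSV)
sub=h2[275:315,336:362]; print((sub[...,1]<40)[::2].astype(int)); print(sub[::3,:,2])
E
```

```text
R [[ 0.3   -0.001 -0.954]
 [ 0.954 -0.002  0.3  ]
 [-0.002 -1.    -0.   ]] 0.0187Traceback (most recent call last):
  File "<stdin>", line 18, in <module>
    return umr_maximum(a, axis, None, out, keepdims, initial, where)
ValueError: zero-size array to reduction operation maximum which has no identity
```

```bash
python3 - <<'E'
from h import *
c=load('top');S=load('scene')
T=lambda p:np.array(p)/3.3+[235,150]-.35
Q=lambda p:np.array(p)/2.5+[140,230]-.3
uv=T([(57,47),(23,375),(726,431),(741,98)]); w=onz(c,uv,.012)[:,:2]
uv2=Q([(613,17),(750,213),(50,405),(20,147)]); w2=onz(S,uv2,.012)[:,:2]  # nl, fl, fr, nr
w2=w2[[1,0,3,2]]; print('top',w.round(4).tolist(),'\nscene',w2.round(4).tolist())
# model corners board: far left, near left, near right, far right
m=np.array([[.15,.3],[-.14,.3],[-.14,-.3],[.15,-.3]])
def rigid(m,w):
    mc,wc=m.mean(0),w.mean(0); A=(m-mc).T@(w-wc); a=np.arctan2(A[0,1]-A[1,0],A[0,0]+A[1,1])
    R=np.array([[np.cos(a),-np.sin(a)],[np.sin(a),np.cos(a)]]); t=wc-R@mc; return a,R,t,(m@R.T+t-w)
for W in (w,w2,(w+w2)/2):
    a,R,t,e=rigid(m,W); print(np.degrees(a).round(2),t.round(4),(e*1000).round(1).tolist())
B=lambda p:(np.atleast_2d(p)[:,:2]-t)@R
# fence top edge (z=.06) near edge ends in top crop, should be x=.09 y=+-.3
print('fence near edge/ kerf',B(onz(c,T([(44,100),(750,156)]),.06)).round(4).tolist(), B(onz(c,T([(428,150),(410,395)]),.012)).round(4).tolist())
# arm top triangulate
a1=T([(292,52)]);a2=Q([(519,127)])
o1,d1=rays(c,a1);o2,d2=rays(S,a2);d1=d1[0];d2=d2[0]
k=np.linalg.lstsq(np.c_[d1,-d2],o2-o1,rcond=None)[0];p=o1+k[0]*d1;q=o2+k[1]*d2
print('arm top',p.round(4),q.round(4),B(p).round(4))
print('arm at z.14',B(onz(c,a1,.14)).round(4),B(onz(S,a2,.14)).round(4), onz(c,a1,.14).round(4))
kn=B(onz(c,T([(240,97)]),.088)); kn2=B(onz(S,Q([(562,160)]),.08)); print('knob',kn,kn2)
# rail from scene: top far edge corners & near
rl=np.array([[472,-337.4],[517.7,-355.6],[598.8,-152.5],[553.1,-134.3]])/1000
print('rail in board',B(rl).round(4).tolist(), 'scene', B(onz(S,Q([(55,176),(45,213),(308,208),(308,172)]),.042)).round(4).tolist())
np.savez('board.npz',R=R,t=t,a=a)
E
```

```text
top [[0.7289, 0.2101], [0.4414, 0.2349], [0.3916, -0.3631], [0.6814, -0.3865]] 
scene [[0.7314, 0.2075], [0.446, 0.2363], [0.3958, -0.3605], [0.6837, -0.3867]]
-4.68 [ 0.5558 -0.0757] [[0.9, 0.9], [-0.6, -0.2], [0.3, -0.2], [-0.5, -0.5]]
-4.85 [ 0.5592 -0.0754] [[2.7, 3.3], [-0.9, -1.0], [-1.4, -2.0], [-0.4, -0.4]]
-4.76 [ 0.5575 -0.0756] [[1.8, 2.1], [-0.8, -0.6], [-0.6, -1.1], [-0.4, -0.4]]
fence near edge/ kerf [[0.0877, 0.298], [0.0872, -0.2986]] [[0.0812, -0.0307], [-0.1323, -0.0303]]
arm top [0.6851 0.0045 0.1537] [ 0.6825 -0.0015  0.1529] [[0.1205 0.0904]]
arm at z.14 [[0.1242 0.0907]] [[0.106 0.09 ]] [[0.6888 0.0045 0.14  ]]
knob [[0.09662181 0.13184913]] [[0.0968482  0.13541278]]
rail in board [[-0.0635, -0.268], [-0.0164, -0.2824], [0.0475, -0.0732], [0.0005, -0.0589]] scene [[-0.0583, -0.2675], [-0.0173, -0.28], [0.0465, -0.0698], [0.0061, -0.0592]]
```

```bash
cat >> h.py <<'E'
from scipy.spatial.transform import Rotation as Ro
Bd=np.load('board.npz') ; BR=Bd['R']; Bt=Bd['t']
def B(p): return (np.atleast_2d(p)[:,:2]-Bt)@BR
def go(bx,by,z):
    s=bot.read_state(); R=Ro.from_quat(s['tcp_rot']).as_matrix(); p=s['tool_pos']
    w=np.r_[BR@[bx,by]+Bt,z]; print('board xy',B(p).round(4),'z',p[2].round(4),'F',s['ft_force'].round(1),'t',s['t'],
     'shift',(R.T@(w-p)).round(4),'jaw yaw err deg',(np.degrees(np.arctan2(R[1,0],R[0,0])-Bd['a'])-90).round(2))
E
python3 -m pendant '[{"x":-0.15,"z":-0.35,"wy":-8,"hand":0},{"x":-0.15,"z":-0.35,"wy":-12.7,"hand":0},{"x":-0.15,"z":-0.35,"wy":-12.7,"hand":0},{"x":-0.15,"z":-0.35,"wy":-12.7,"hand":0},{"x":-0.15,"z":-0.35,"wy":-12.7,"hand":0},{"x":-0.15,"z":-0.35,"wy":-12.7,"hand":0},{"x":-0.15,"z":-0.35,"wy":-12.7,"hand":0},{"x":-0.15,"z":-0.35,"wy":-12.7,"hand":0}]' 
python3 -c "
from h import *
go(.165,.0905,.2305)"
```

```text
board xy [[-0.4466  0.5406]] z 0.2305 F [-0.1 -0.2  0.4] t 0.1 shift [-3.046e-01  6.000e-04 -6.956e-01] jaw yaw err deg -12.7validation failed for argument at $[0]...
```

```bash
python3 -m pendant '[{"x":0.0,"y":0.0,"z":-0.01,"wx":0.0,"wy":0.0,"wz":0.0,"hand":0.0}]'; python3 -m pendant --help | head -30
```

```text
t: 0.2
tool_pos: [0.1666, 0.4975, 0.2308]
tcp_rot: [0.57, 0.418, -0.419, -0.57]
ft_force: [-0.5, 0.1, 0.2]
gripper_width: 0.857invalid input: not JSON, or not a number
```

```bash
python3 -m pendant '[{"x":-0.04,"z":-0.04,"hand":0.0}]'; python3 -m pendant '[{"x":-0.03,"y":0,"z":-0.04,"wx":0,"wy":-8,"wz":0,"hand":0}]';  python3 -c "
from h import *
go(.165,.0905,.2305)"
```

```text
t: 0.3
tool_pos: [0.1962, 0.4605, 0.2308]
tcp_rot: [-0.537, -0.46, 0.458, 0.539]
ft_force: [1.4, -0.2, 0.3]
gripper_width: 0.691
board xy [[-0.4046  0.5043]] z 0.2308 F [ 1.4 -0.2  0.3] t 0.3 shift [-0.37   -0.0007 -0.599 ] jaw yaw err deg -4.29validation failed for argument at $[0]...
```

```bash
python3 -m pendant '[{"x":-0.19,"y":0,"z":-0.30,"wx":0,"wy":-4.3,"wz":0,"hand":0},{"x":-0.19,"y":0,"z":-0.30,"wx":0,"wy":-4.3,"wz":0,"hand":0},{"x":-0.19,"y":0,"z":-0.30,"wx":0,"wy":-4.3,"wz":0,"hand":0},{"x":-0.19,"y":0,"z":-0.30,"wx":0,"wy":-4.3,"wz":0,"hand":0},{"x":-0.19,"y":0,"z":-0.30,"wx":0,"wy":-4.3,"wz":0,"hand":0},{"x":-0.19,"y":0,"z":-0.30,"wx":0,"wy":-4.3,"wz":0,"hand":0},{"x":-0.19,"y":0,"z":-0.30,"wx":0,"wy":-4.3,"wz":0,"hand":0},{"x":-0.19,"y":0,"z":-0.30,"wx":0,"wy":-4.3,"wz":0,"hand":0}]'; python3 -c "
from h import *
go(.165,.0905,.2305)"
```

```text
t: 1.1
tool_pos: [0.4646, 0.2164, 0.231]
tcp_rot: [0.525, 0.475, -0.475, -0.523]
ft_force: [-1.1, 0.9, 0.2]
gripper_width: 0.001
board xy [[-0.1168  0.2832]] z 0.231 F [-1.1  0.9  0.2] t 1.1 shift [-0.1885  0.0014 -0.2847] jaw yaw err deg -0.86
```

```bash
python3 -m pendant '[{"x":-0.189,"y":0,"z":-0.285,"wx":0,"wy":-0.5,"wz":0,"hand":0},{"x":-0.189,"y":0,"z":-0.285,"wx":0,"wy":-0.5,"wz":0,"hand":0},{"x":-0.189,"y":0,"z":-0.285,"wx":0,"wy":-0.5,"wz":0,"hand":0},{"x":-0.189,"y":0,"z":-0.285,"wx":0,"wy":-0.5,"wz":0,"hand":0},{"x":-0.189,"y":0,"z":-0.285,"wx":0,"wy":-0.5,"wz":0,"hand":0},{"x":-0.189,"y":0,"z":-0.285,"wx":0,"wy":-0.5,"wz":0,"hand":0},{"x":-0.189,"y":0,"z":-0.285,"wx":0,"wy":-0.5,"wz":0,"hand":0},{"x":-0.189,"y":0,"z":-0.285,"wx":0,"wy":-0.5,"wz":0,"hand":0}]'; python3 -c "
from h import *
go(.165,.0905,.130)"
```

```text
t: 1.9
tool_pos: [0.7303, 0.0022, 0.2281]
tcp_rot: [0.521, 0.477, -0.478, -0.521]
ft_force: [-0.6, 0.3, -0.4]
gripper_width: -0.002
board xy [[0.1657 0.0918]] z 0.2281 F [-0.6  0.3 -0.4] t 1.9 shift [-0.0012  0.0981  0.0007] jaw yaw err deg -0.21
```

```bash
python3 -m pendant '[{"x":0,"y":0.05,"z":0,"wx":0,"wy":0,"wz":0,"hand":0},{"x":0,"y":0.098,"z":0,"wx":0,"wy":0,"wz":0,"hand":0},{"x":0,"y":0.099,"z":0,"wx":0,"wy":0,"wz":0,"hand":0}]'; python3 -m pendant '[{"x":0,"y":0,"z":0.01,"wx":0,"wy":0,"wz":0,"hand":0},{"x":0,"y":0,"z":0.02,"wx":0,"wy":0,"wz":0,"hand":0},{"x":0,"y":0,"z":0.03,"wx":0,"wy":0,"wz":0,"hand":0},{"x":0,"y":0,"z":0.04,"wx":0,"wy":0,"wz":0,"hand":0}]';python3 -c "
from h import *
go(.07,.0905,.130); c=snap('scene','s1.png'); cv2.imwrite('pics/s1c.png',cv2.resize(c['image'][200:340,260:460],None,fx=4,fy=4)[:,:,::-1])"
```

```text
t: 2.2
tool_pos: [0.7193, 0.0068, 0.1233]
tcp_rot: [-0.515, -0.474, 0.484, 0.525]
ft_force: [-1.8, 0.1, -0.4]
gripper_width: -0.001
t: 2.6
tool_pos: [0.6887, 0.0104, 0.136]
tcp_rot: [0.521, 0.481, -0.478, -0.519]
ft_force: [2.0, 0.4, 1.9]
gripper_width: 0.003
board xy [[0.1235 0.0965]] z 0.136 F [2.  0.4 1.9] t 2.6 shift [-0.006   0.0058  0.0536] jaw yaw err deg 0.1
```

View pics/s1c.png

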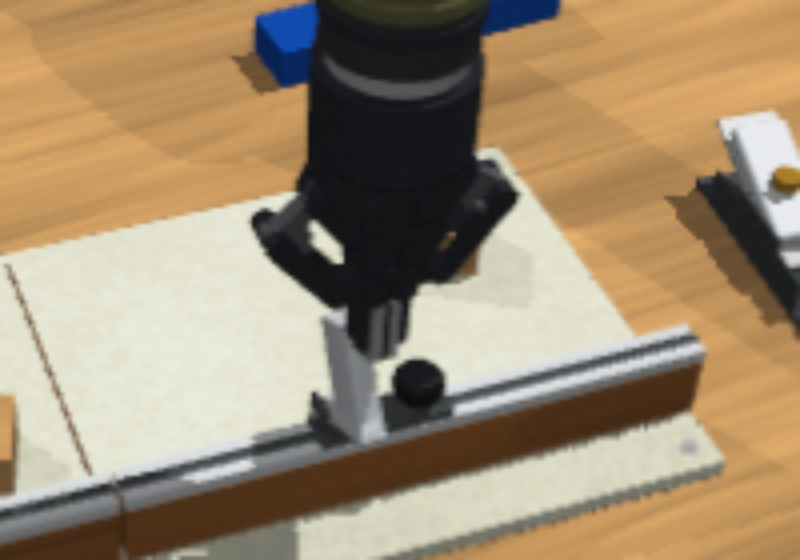

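The shut fingers are just behind the arm's top, around (380,330) in the crop. They sit a few mm too far left and too high, so I'll back off, correct that and then pull.

```bash
python3 -m pendant '[{"x":-0.005,"y":0,"z":-0.02,"wx":0,"wy":0,"wz":0,"hand":0},{"x":-0.008,"y":0,"z":-0.02,"wx":0,"wy":0,"wz":0,"hand":0},{"x":-0.008,"y":0,"z":-0.02,"wx":0,"wy":0,"wz":0,"hand":0},{"x":-0.008,"y":0,"z":-0.02,"wx":0,"wy":0,"wz":0,"hand":0},{"x":-0.008,"y":0,"z":-0.02,"wx":0,"wy":0,"wz":0,"hand":0}]';python3 -c "
from h import *
go(.07,.0905,.130)"
```

```text
t: 3.15
tool_pos: [0.7062, 0.0003, 0.1327]
tcp_rot: [-0.52, -0.479, 0.479, 0.52]
ft_force: [0.1, -0.3, 0.7]
gripper_width: 0.001
board xy [[0.1419 0.088 ]] z 0.1327 F [ 0.1 -0.3  0.7] t 3.15 shift [0.0026 0.0027 0.0719] jaw yaw err deg 0.07
```

```bash
python3 -m pendant '[{"x":0.002,"y":0.003,"z":0,"wx":0,"wy":0,"wz":0,"hand":0},{"x":0.002,"y":0.003,"z":0.01,"wx":0,"wy":0,"wz":0,"hand":0},{"x":0.002,"y":0.003,"z":0.02,"wx":0,"wy":0,"wz":0,"hand":0},{"x":0.002,"y":0.003,"z":0.03,"wx":0,"wy":0,"wz":0,"hand":0},{"x":0.002,"y":0.003,"z":0.04,"wx":0,"wy":0,"wz":0,"hand":0},{"x":0.002,"y":0.003,"z":0.05,"wx":0,"wy":0,"wz":0,"hand":0},{"x":0.002,"y":0.003,"z":0.06,"wx":0,"wy":0,"wz":0,"hand":0},{"x":0.002,"y":0.003,"z":0.07,"wx":0,"wy":0,"wz":0,"hand":0}]'; python3 -m pendant '[{"x":0,"y":0,"z":0.01,"wx":0,"wy":0,"wz":0,"hand":0},{"x":0,"y":0,"z":0.02,"wx":0,"wy":0,"wz":0,"hand":0},{"x":0,"y":0,"z":0.02,"wx":0,"wy":0,"wz":0,"hand":0},{"x":0,"y":0,"z":0.02,"wx":0,"wy":0,"wz":0,"hand":0}]'
python3 -c "
from h import *
go(.07,.0905,.130); c=snap('scene','s2.png'); cv2.imwrite('pics/s2c.png',cv2.resize(c['image'][200:340,260:460],None,fx=4,fy=4)[:,:,::-1])"
```

```text
t: 3.95
tool_pos: [0.636, 0.008, 0.129]
tcp_rot: [-0.52, -0.479, 0.479, 0.52]
ft_force: [-0.2, 0.5, -0.3]
gripper_width: 0.002
t: 4.35
tool_pos: [0.6171, 0.0094, 0.1294]
tcp_rot: [0.52, 0.479, -0.479, -0.52]
ft_force: [-0.4, 0.6, -0.1]
gripper_width: 0.005
board xy [[0.0523 0.0897]] z 0.1294 F [-0.4  0.6 -0.1] t 4.35 shift [ 0.0008 -0.0006 -0.0177] jaw yaw err deg 0.06
```

View pics/s2c.png

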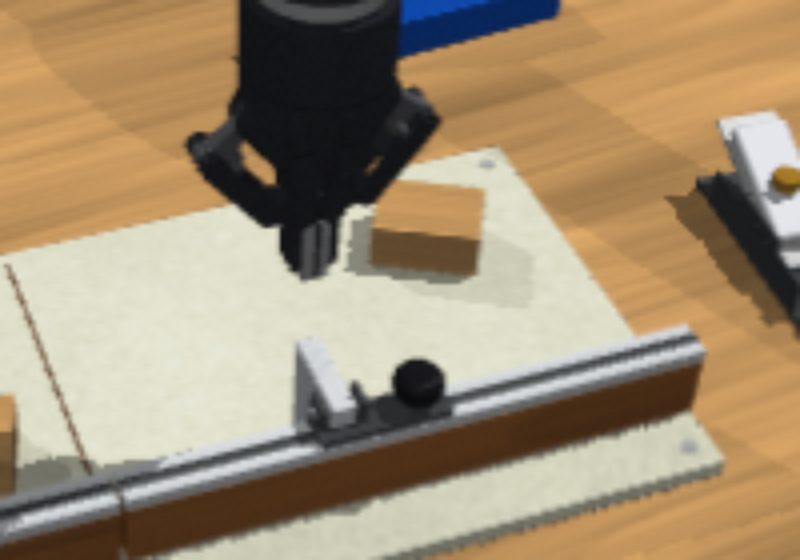

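The stop leg now hangs in front of the fence at (320,370). Next I'll take the open fingers behind the rail's near side.

```bash
python3 -m pendant '[{"x":-0.261,"y":0,"z":0.147,"wx":0,"wy":0,"wz":0,"hand":0.085},{"x":-0.261,"y":0,"z":0.147,"wx":0,"wy":0,"wz":0,"hand":0.085},{"x":-0.261,"y":0,"z":0.147,"wx":0,"wy":0,"wz":0,"hand":0.085},{"x":-0.261,"y":0,"z":0.147,"wx":0,"wy":0,"wz":0,"hand":0.085},{"x":-0.261,"y":0,"z":0.147,"wx":0,"wy":0,"wz":0,"hand":0.085},{"x":-0.261,"y":0,"z":0.147,"wx":0,"wy":0,"wz":0,"hand":0.085},{"x":-0.261,"y":0,"z":0.147,"wx":0,"wy":0,"wz":0,"hand":0.085},{"x":-0.261,"y":0,"z":0.147,"wx":0,"wy":0,"wz":0,"hand":0.085}]'
python3 -m pendant '[{"x":0,"y":0.04,"z":0,"wx":0,"wy":0,"wz":0,"hand":0.085},{"x":0,"y":0.08,"z":0,"wx":0,"wy":0,"wz":0,"hand":0.085},{"x":0,"y":0.08,"z":0,"wx":0,"wy":0,"wz":0,"hand":0.085},{"x":0,"y":0.08,"z":0,"wx":0,"wy":0,"wz":0,"hand":0.085}]'
python3 -c "
from h import *
go(-.095,-.17,.008)"
```

```text
t: 5.2
tool_pos: [0.4492, -0.2398, 0.1295]
tcp_rot: [0.521, 0.479, -0.478, -0.521]
ft_force: [-0.3, 0.2, -0.2]
gripper_width: 1.0
t: 5.6
tool_pos: [0.4496, -0.2373, 0.0492]
tcp_rot: [-0.519, -0.479, 0.48, 0.52]
ft_force: [0.6, 0.1, 1.4]
gripper_width: 0.997
board xy [[-0.0942 -0.1702]] z 0.0492 F [0.6 0.1 1.4] t 5.6 shift [0.0001 0.0412 0.0008] jaw yaw err deg 0.17
```

```bash
python3 -m pendant '[{"x":0,"y":0.02,"z":0,"wx":0,"wy":0,"wz":0,"hand":0.085},{"x":0,"y":0.035,"z":0,"wx":0,"wy":0,"wz":0,"hand":0.085},{"x":0,"y":0.04,"z":0,"wx":0,"wy":0,"wz":0,"hand":0.085},{"x":0,"y":0.04,"z":0,"wx":0,"wy":0,"wz":0,"hand":0.085}]' && python3 -m pendant '[{"x":0,"y":0,"z":-0.01,"wx":0,"wy":0,"wz":0,"hand":0.085},{"x":0,"y":0,"z":-0.02,"wx":0,"wy":0,"wz":0,"hand":0.085},{"x":0,"y":0,"z":-0.03,"wx":0,"wy":0,"wz":0,"hand":0.085},{"x":0,"y":0,"z":-0.04,"wx":0,"wy":0,"wz":0,"hand":0.085},{"x":0,"y":0,"z":-0.05,"wx":0,"wy":0,"wz":0,"hand":0.085},{"x":0,"y":0,"z":-0.06,"wx":0,"wy":0,"wz":0,"hand":0.085},{"x":0,"y":0,"z":-0.07,"wx":0,"wy":0,"wz":0,"hand":0.085},{"x":0,"y":0,"z":-0.08,"wx":0,"wy":0,"wz":0,"hand":0.085}]'
python3 -c "
from h import *
go(.031,-.17,.008); c=snap('scene','s3.png'); cv2.imwrite('pics/s3c.png',cv2.resize(c['image'][200:400,140:460],None,fx=2.4,fy=2.4)[:,:,::-1])"
```

```text
t: 6.0
tool_pos: [0.4503, -0.2387, 0.0103]
tcp_rot: [0.52, 0.479, -0.479, -0.519]
ft_force: [-0.2, 0.4, 0.1]
gripper_width: 0.996
t: 6.8
tool_pos: [0.5295, -0.2453, 0.0092]
tcp_rot: [-0.52, -0.479, 0.479, 0.52]
ft_force: [-1.8, -0.8, 0.3]
gripper_width: 0.995
board xy [[-0.0139 -0.1715]] z 0.0092 F [-1.8 -0.8  0.3] t 6.8 shift [ 0.0014  0.0011 -0.0449] jaw yaw err deg 0.04
```

View pics/s3c.png

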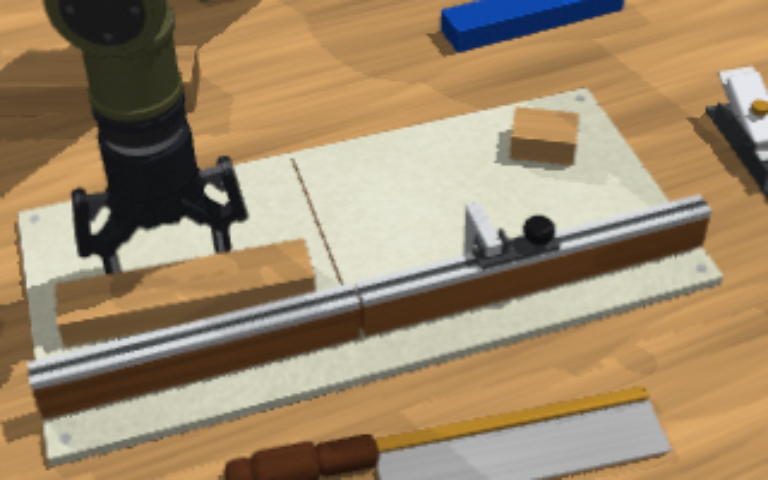

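The rail is now parallel to the fence, with both fingers on its near face. I'll carry on to the fence.

```bash
python3 -m pendant '[{"x":0,"y":0,"z":-0.01,"wx":0,"wy":0,"wz":0,"hand":0.085},{"x":0,"y":0,"z":-0.02,"wx":0,"wy":0,"wz":0,"hand":0.085},{"x":0,"y":0,"z":-0.03,"wx":0,"wy":0,"wz":0,"hand":0.085},{"x":0,"y":0,"z":-0.035,"wx":0,"wy":0,"wz":0,"hand":0.085},{"x":0,"y":0,"z":-0.038,"wx":0,"wy":0,"wz":0,"hand":0.085},{"x":0,"y":0,"z":-0.041,"wx":0,"wy":0,"wz":0,"hand":0.085}]'; python3 -m pendant '[{"x":0,"y":0,"z":-0.002,"wx":0,"wy":0,"wz":0,"hand":0.085},{"x":0,"y":0,"z":-0.004,"wx":0,"wy":0,"wz":0,"hand":0.085}]'
python3 -c "
from h import *
go(.031,-.17,.008)"
```

```text
t: 7.45
tool_pos: [0.5692, -0.2484, 0.0093]
tcp_rot: [-0.52, -0.479, 0.479, 0.521]
ft_force: [-1.7, 0.8, 1.4]
gripper_width: 0.994
t: 7.65
tool_pos: [0.5737, -0.2488, 0.0092]
tcp_rot: [-0.52, -0.479, 0.479, 0.52]
ft_force: [-2.1, 0.5, 0.2]
gripper_width: 0.997
board xy [[ 0.0305 -0.1713]] z 0.0092 F [-2.1  0.5  0.2] t 7.65 shift [ 0.0013  0.0012 -0.0005] jaw yaw err deg 0.05
```

```bash
python3 -m pendant '[{"x":0,"y":0,"z":-0.002,"wx":0,"wy":0,"wz":0,"hand":0.085},{"x":0,"y":0,"z":-0.003,"wx":0,"wy":0,"wz":0,"hand":0.085}]';python3 -m pendant '[{"x":0,"y":0,"z":-0.001,"wx":0,"wy":0,"wz":0,"hand":0.085},{"x":0,"y":0,"z":-0.002,"wx":0,"wy":0,"wz":0,"hand":0.085}]'
python3 -c "
from h import *
go(.031,-.17,.008)"
```

```text
t: 7.85
tool_pos: [0.5742, -0.2488, 0.0092]
tcp_rot: [-0.519, -0.478, 0.48, 0.522]
ft_force: [-8.0, 2.2, 5.4]
gripper_width: 0.993
t: 8.05
tool_pos: [0.5742, -0.2488, 0.0092]
tcp_rot: [-0.518, -0.477, 0.481, 0.523]
ft_force: [-12.0, 2.0, 9.5]
gripper_width: 0.994
board xy [[ 0.031  -0.1712]] z 0.0092 F [-12.    2.    9.5] t 8.05 shift [ 0.0012  0.0012 -0.    ] jaw yaw err deg -0.05
```

```bash
python3 -m pendant '[{"x":0,"y":0,"z":0.02,"wx":0,"wy":0,"wz":0,"hand":0.085},{"x":0,"y":0,"z":0.045,"wx":0,"wy":0,"wz":0,"hand":0.085},{"x":0,"y":-0.03,"z":0.045,"wx":0,"wy":0,"wz":0,"hand":0.085},{"x":0,"y":-0.08,"z":0.045,"wx":0,"wy":0,"wz":0,"hand":0.085},{"x":0,"y":-0.12,"z":0.045,"wx":0,"wy":0,"wz":0,"hand":0},{"x":0,"y":-0.12,"z":0.045,"wx":0,"wy":0,"wz":0,"hand":0},{"x":0,"y":-0.12,"z":0.045,"wx":0,"wy":0,"wz":0,"hand":0}]'
cat >> h.py <<'E'
def railpose(c,roi):
    hsv=cv2.cvtColor(c['image'],cv2.COLOR_RGB2HSV)
    m=((hsv[...,1]>80)&(hsv[...,2]>110)).astype(np.uint8)
    k=np.zeros_like(m); k[roi[1]:roi[3],roi[0]:roi[2]]=1; m*=k
    cs=sorted(cv2.findContours(m,0,1)[0],key=cv2.contourArea)[::-1]
    for q in cs[:2]:
        b=B(onz(c,q.reshape(-1,2),.042)); r=cv2.minAreaRect((b*1000).astype(np.float32)); print('rail?',cv2.contourArea(q),r,'y',b[:,1].min().round(4),b[:,1].max().round(4),'x',b[:,0].min().round(4),b[:,0].max().round(4))
E
python3 -c "
from h import *
go(.07,-.33,.13); c=snap('scene','s4.png'); railpose(c,(145,240,330,360)); c=snap('top','t4.png'); railpose(c,(300,185,459,240)); cv2.imwrite('pics/t4c.png',cv2.resize(c['image'][150:290,235:475],None,fx=3.3,fy=3.3)[:,:,::-1])"
```

```text
t: 8.75
tool_pos: [0.5355, -0.2463, 0.131]
tcp_rot: [0.522, 0.48, -0.478, -0.519]
ft_force: [0.0, -0.6, -0.0]
gripper_width: 0.509
board xy [[-0.0077 -0.1719]] z 0.131 F [ 0.  -0.6 -0. ] t 8.75 shift [-0.1581  0.0016 -0.0776] jaw yaw err deg 0.05
rail? 1948.5 ((-159.3286895751953, 5.0810546875), (280.52679443359375, 105.21206665039062), 89.94869995117188) y -0.1352 0.1453 x -0.212 -0.1067
rail? 1132.5 ((57.634498596191406, -162.0509796142578), (219.27418518066406, 31.08725929260254), 89.91537475585938) y -0.2717 -0.0524 x 0.042 0.0732
rail? 733.0 ((63.27373504638672, -123.13192749023438), (140.9276885986328, 50.399166107177734), 89.92543029785156) y -0.1936 -0.0527 x 0.0381 0.0885
```

View pics/s4.png

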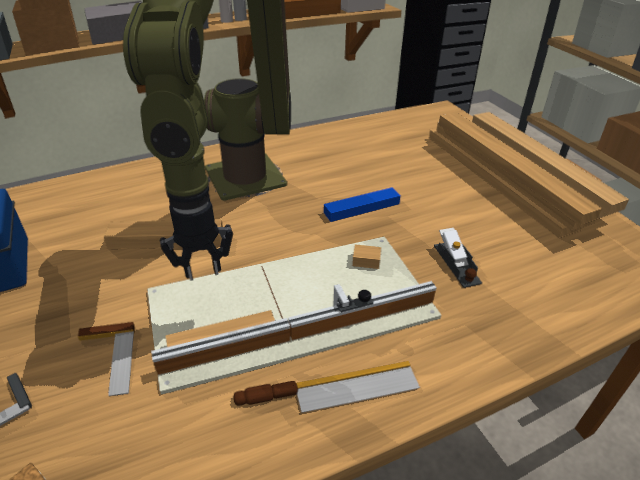

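The rail now lies against the fence: left end at y ≈ -0.052, right end at y ≈ -0.272, yaw error 0.1°. It has about 136 mm to go along the fence.

```bash
python3 -m pendant '[{"x":-0.045,"y":0,"z":-0.02,"wx":0,"wy":0,"wz":0,"hand":0},{"x":-0.09,"y":0,"z":-0.04,"wx":0,"wy":0,"wz":0,"hand":0},{"x":-0.135,"y":0,"z":-0.06,"wx":0,"wy":0,"wz":0,"hand":0},{"x":-0.144,"y":0,"z":-0.076,"wx":0,"wy":0,"wz":0,"hand":0},{"x":-0.144,"y":0.04,"z":-0.076,"wx":0,"wy":0,"wz":0,"hand":0},{"x":-0.144,"y":0.08,"z":-0.076,"wx":0,"wy":0,"wz":0,"hand":0},{"x":-0.144,"y":0.107,"z":-0.076,"wx":0,"wy":0,"wz":0,"hand":0},{"x":-0.144,"y":0.107,"z":-0.076,"wx":0,"wy":0,"wz":0,"hand":0}]'
python3 -c "
from h import *
go(.07,-.29,.022)"
```

```text
t: 9.65
tool_pos: [0.5929, -0.3922, 0.0146]
tcp_rot: [-0.515, -0.478, 0.48, 0.525]
ft_force: [-1.2, 0.3, -1.5]
gripper_width: -0.001
board xy [[ 0.0615 -0.3126]] z 0.0146 F [-1.2  0.3 -1.5] t 9.65 shift [ 0.0226 -0.0073 -0.0084] jaw yaw err deg 0.04
```

Still settling, so I'll hold first, then push left in steps.

```bash
python3 -m pendant '[{"x":0,"y":0,"z":0,"wx":0,"wy":0,"wz":0,"hand":0},{"x":0,"y":0,"z":0,"wx":0,"wy":0,"wz":0,"hand":0},{"x":0,"y":0,"z":0,"wx":0,"wy":0,"wz":0,"hand":0}]'
python3 -c "
from h import *
go(.07,-.29,.022)"
python3 -m pendant '[{"x":0.01,"y":0,"z":0,"wx":0,"wy":0,"wz":0,"hand":0},{"x":0.02,"y":0,"z":0,"wx":0,"wy":0,"wz":0,"hand":0},{"x":0.03,"y":0,"z":0,"wx":0,"wy":0,"wz":0,"hand":0},{"x":0.04,"y":0,"z":0,"wx":0,"wy":0,"wz":0,"hand":0},{"x":0.05,"y":0,"z":0,"wx":0,"wy":0,"wz":0,"hand":0},{"x":0.06,"y":0,"z":0,"wx":0,"wy":0,"wz":0,"hand":0},{"x":0.07,"y":0,"z":0,"wx":0,"wy":0,"wz":0,"hand":0},{"x":0.08,"y":0,"z":0,"wx":0,"wy":0,"wz":0,"hand":0}]'
python3 -c "
from h import *
go(.07,-.16,.022); c=snap('scene','s5.png'); railpose(c,(145,265,360,360))"
```

```text
t: 9.95
tool_pos: [0.5993, -0.3963, 0.0246]
tcp_rot: [0.521, 0.479, -0.479, -0.519]
ft_force: [-0.6, -0.4, 0.1]
gripper_width: -0.001
board xy [[ 0.0682 -0.3161]] z 0.0246 F [-0.6 -0.4  0.1] t 9.95 shift [ 0.0261  0.0026 -0.0018] jaw yaw err deg 0.06
t: 10.75
tool_pos: [0.6047, -0.3156, 0.0229]
tcp_rot: [0.521, 0.479, -0.479, -0.52]
ft_force: [-0.9, -5.4, 5.8]
gripper_width: -0.003
board xy [[ 0.067  -0.2353]] z 0.0229 F [-0.9 -5.4  5.8] t 10.75 shift [ 0.0753  0.0008 -0.0031] jaw yaw err deg 0.03
rail? 1044.5 ((57.97677230834961, -111.85187530517578), (218.06736755371094, 33.40749740600586), 89.00631713867188) y -0.2211 -0.0029 x 0.0423 0.0762
rail? 570.0 ((199.77175903320312, 22.223472595214844), (136.027587890625, 41.05931091308594), 89.888916015625) y -0.0458 0.0903 x 0.1792 0.2204
```

```bash
python3 -m pendant '[{"x":0.01,"y":0,"z":-0.001,"wx":0,"wy":0,"wz":0,"hand":0},{"x":0.02,"y":0,"z":-0.002,"wx":0,"wy":0,"wz":0,"hand":0},{"x":0.03,"y":0,"z":-0.003,"wx":0,"wy":0,"wz":0,"hand":0},{"x":0.04,"y":0,"z":-0.004,"wx":0,"wy":0,"wz":0,"hand":0},{"x":0.05,"y":0,"z":-0.004,"wx":0,"wy":0,"wz":0,"hand":0},{"x":0.06,"y":0,"z":-0.004,"wx":0,"wy":0,"wz":0,"hand":0},{"x":0.07,"y":0,"z":-0.004,"wx":0,"wy":0,"wz":0,"hand":0},{"x":0.075,"y":0,"z":-0.004,"wx":0,"wy":0,"wz":0,"hand":0}]'
python3 -c "
from h import *
go(.07,-.1505,.022); c=snap('scene','s6.png'); railpose(c,(145,265,360,340))"
```

```text
t: 11.6
tool_pos: [0.6127, -0.241, 0.0218]
tcp_rot: [-0.52, -0.478, 0.48, 0.521]
ft_force: [-3.8, -5.3, 4.0]
gripper_width: 0.001
board xy [[ 0.0687 -0.1602]] z 0.0218 F [-3.8 -5.3  4. ] t 11.6 shift [ 0.0097 -0.0002 -0.0013] jaw yaw err deg 0.04
rail? 992.0 ((-67.29000854492188, -250.78964233398438), (103.42261505126953, 230.6499786376953), 85.61846923828125) y -0.3109 -0.1946 x -0.1862 0.0448
rail? 972.0 ((59.2864990234375, -36.17516326904297), (215.52621459960938, 33.71560287475586), 89.87452697753906) y -0.144 0.0716 x 0.0423 0.0762
```

Square again, with about 10 mm left. Small steps from here, watching the force.

```bash
python3 -m pendant '[{"x":0.003,"y":0,"z":0,"wx":0,"wy":0,"wz":0,"hand":0},{"x":0.005,"y":0,"z":0,"wx":0,"wy":0,"wz":0,"hand":0},{"x":0.007,"y":0,"z":0,"wx":0,"wy":0,"wz":0,"hand":0},{"x":0.007,"y":0,"z":0,"wx":0,"wy":0,"wz":0,"hand":0}]'; for i in 1; do :; done; python3 -m pendant '[{"x":0.001,"y":0,"z":0,"wx":0,"wy":0,"wz":0,"hand":0},{"x":0.002,"y":0,"z":0,"wx":0,"wy":0,"wz":0,"hand":0}]'
python3 -c "
from h import *
go(.07,-.1505,.022)"
```

```text
t: 12.05
tool_pos: [0.6134, -0.2343, 0.0217]
tcp_rot: [-0.52, -0.478, 0.48, 0.521]
ft_force: [-2.3, -3.8, 3.2]
gripper_width: -0.004
t: 12.25
tool_pos: [0.6136, -0.2327, 0.0217]
tcp_rot: [-0.52, -0.478, 0.48, 0.521]
ft_force: [-3.5, -5.0, 3.0]
gripper_width: -0.003
board xy [[ 0.0689 -0.1519]] z 0.0217 F [-3.5 -5.   3. ] t 12.25 shift [ 0.0014 -0.0003 -0.0011] jaw yaw err deg 0.0
```

```bash
python3 -m pendant '[{"x":0.001,"y":0,"z":0,"wx":0,"wy":0,"wz":0,"hand":0},{"x":0.002,"y":0,"z":0,"wx":0,"wy":0,"wz":0,"hand":0}]'; python3 -m pendant '[{"x":0.001,"y":0,"z":0,"wx":0,"wy":0,"wz":0,"hand":0},{"x":0.002,"y":0,"z":0,"wx":0,"wy":0,"wz":0,"hand":0}]';python3 -m pendant '[{"x":0.001,"y":0,"z":0,"wx":0,"wy":0,"wz":0,"hand":0},{"x":0.001,"y":0,"z":0,"wx":0,"wy":0,"wz":0,"hand":0}]'
python3 -c "
from h import *
go(.07,-.1505,.022)"
```

```text
t: 12.45
tool_pos: [0.6138, -0.2307, 0.0217]
tcp_rot: [-0.52, -0.478, 0.48, 0.521]
ft_force: [-3.5, -5.0, 3.4]
gripper_width: -0.001
t: 12.65
tool_pos: [0.6138, -0.2296, 0.0217]
tcp_rot: [-0.52, -0.477, 0.48, 0.52]
ft_force: [-3.6, -8.1, 1.9]
gripper_width: 0.002
t: 12.85
tool_pos: [0.6138, -0.2296, 0.0218]
tcp_rot: [0.521, 0.477, -0.481, -0.52]
ft_force: [-5.6, -9.6, 2.8]
gripper_width: 0.0
board xy [[ 0.0689 -0.1488]] z 0.0218 F [-5.6 -9.6  2.8] t 12.85 shift [-0.0017 -0.0002 -0.0011] jaw yaw err deg -0.04
```

The tool stopped at y ≈ -0.149 with the force rising, which means contact with the stop. I'll push once more to confirm, then retreat and look.

```bash
python3 -m pendant '[{"x":0.001,"y":0,"z":0,"wx":0,"wy":0,"wz":0,"hand":0},{"x":0.002,"y":0,"z":0,"wx":0,"wy":0,"wz":0,"hand":0}]'; python3 -m pendant '[{"x":-0.01,"y":0,"z":0,"wx":0,"wy":0,"wz":0,"hand":0},{"x":-0.035,"y":0,"z":0.005,"wx":0,"wy":0,"wz":0,"hand":0},{"x":-0.035,"y":-0.05,"z":0.02,"wx":0,"wy":0,"wz":0,"hand":0},{"x":-0.035,"y":-0.10,"z":0.06,"wx":0,"wy":0,"wz":0,"hand":0},{"x":-0.035,"y":-0.10,"z":0.10,"wx":0,"wy":0,"wz":0,"hand":0},{"x":-0.035,"y":-0.10,"z":0.14,"wx":0,"wy":0,"wz":0,"hand":0},{"x":-0.035,"y":-0.10,"z":0.14,"wx":0,"wy":0,"wz":0,"hand":0},{"x":-0.035,"y":-0.10,"z":0.14,"wx":0,"wy":0,"wz":0,"hand":0}]'
python3 -c "
from h import *
go(-.02,-.03,.13); c=snap('scene','s7.png'); railpose(c,(200,265,360,340)); cv2.imwrite('pics/s7c.png',cv2.resize(c['image'][230:380,150:450],None,fx=2.6,fy=2.6)[:,:,::-1]); c=snap('top','t7.png');railpose(c,(290,180,420,225))"
```

```text
t: 13.05
tool_pos: [0.6138, -0.2295, 0.0218]
tcp_rot: [0.522, 0.475, -0.481, -0.52]
ft_force: [-4.6, -15.0, 1.5]
gripper_width: 0.002
t: 13.85
tool_pos: [0.4725, -0.2475, 0.1221]
tcp_rot: [-0.52, -0.48, 0.478, 0.521]
ft_force: [0.4, -0.7, -0.0]
gripper_width: -0.004
board xy [[-0.0705 -0.1784]] z 0.1221 F [ 0.4 -0.7 -0. ] t 13.85 shift [ 0.1484 -0.0075 -0.0505] jaw yaw err deg 0.03
rail? 1039.5 ((59.25564956665039, -26.52069854736328), (218.8744659423828, 33.819644927978516), 89.88351440429688) y -0.136 0.0829 x 0.0422 0.0762
rail? 264.5 ((-108.43115234375, -120.28312683105469), (118.72660064697266, 37.25449752807617), 71.41664123535156) y -0.1765 -0.0581 x -0.145 -0.1068
rail? 1219.0 ((63.64610290527344, -27.49561309814453), (219.72171020507812, 51.31726837158203), 89.73039245605469) y -0.1374 0.0824 x 0.0378 0.0893
rail? 0.0 ((69.10638427734375, 78.4380111694336), (0.0, 0.0), 0.0) y 0.0784 0.0784 x 0.0691 0.0691
```

View pics/s7c.png

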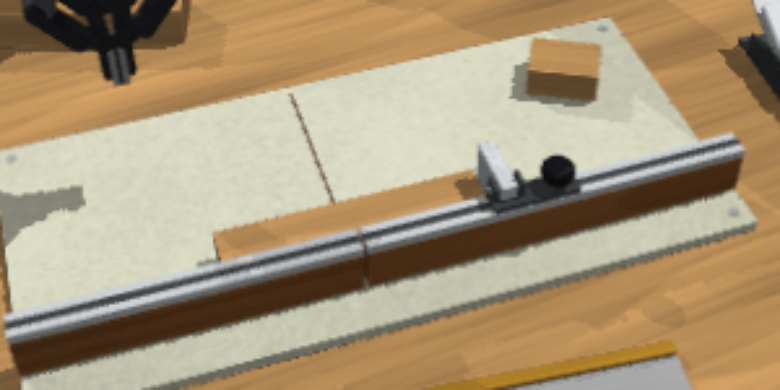

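The rail's left end is at the stop, at about (480,190) in the crop, and its yaw is 0.1–0.3°. One gentle press on the near face will square it fully against the fence.

```bash
python3 -m pendant '[{"x":0.05,"y":0,"z":-0.01,"wx":0,"wy":0,"wz":0,"hand":0.085},{"x":0.10,"y":0,"z":-0.03,"wx":0,"wy":0,"wz":0,"hand":0.085},{"x":0.148,"y":0,"z":-0.045,"wx":0,"wy":0,"wz":0,"hand":0.085},{"x":0.148,"y":0,"z":-0.045,"wx":0,"wy":0,"wz":0,"hand":0.085},{"x":0.148,"y":0.04,"z":-0.045,"wx":0,"wy":0,"wz":0,"hand":0.085},{"x":0.148,"y":0.08,"z":-0.045,"wx":0,"wy":0,"wz":0,"hand":0.085},{"x":0.148,"y":0.11,"z":-0.045,"wx":0,"wy":0,"wz":0,"hand":0.085},{"x":0.148,"y":0.112,"z":-0.045,"wx":0,"wy":0,"wz":0,"hand":0.085}]'; python3 -m pendant '[{"x":0,"y":0,"z":0,"wx":0,"wy":0,"wz":0,"hand":0.085},{"x":0,"y":0,"z":-0.01,"wx":0,"wy":0,"wz":0,"hand":0.085},{"x":0,"y":0,"z":-0.02,"wx":0,"wy":0,"wz":0,"hand":0.085},{"x":0,"y":0,"z":-0.03,"wx":0,"wy":0,"wz":0,"hand":0.085},{"x":0,"y":0,"z":-0.04,"wx":0,"wy":0,"wz":0,"hand":0.085},{"x":0,"y":0,"z":-0.04,"wx":0,"wy":0,"wz":0,"hand":0.085}]'
python3 -c "
from h import *
go(.031,-.03,.009)"
```

```text
t: 14.75
tool_pos: [0.5277, -0.1041, 0.0062]
tcp_rot: [-0.518, -0.478, 0.481, 0.522]
ft_force: [-1.1, 0.4, -0.7]
gripper_width: 0.993
t: 15.35
tool_pos: [0.5732, -0.1086, 0.0111]
tcp_rot: [0.521, 0.48, -0.478, -0.519]
ft_force: [0.6, 0.0, 0.5]
gripper_width: 0.994
board xy [[ 0.0184 -0.0316]] z 0.0111 F [0.6 0.  0.5] t 15.35 shift [ 0.0015  0.0022 -0.0126] jaw yaw err deg 0.06
```

```bash
python3 -m pendant '[{"x":0,"y":0,"z":-0.005,"wx":0,"wy":0,"wz":0,"hand":0.085},{"x":0,"y":0,"z":-0.009,"wx":0,"wy":0,"wz":0,"hand":0.085},{"x":0,"y":0,"z":-0.012,"wx":0,"wy":0,"wz":0,"hand":0.085},{"x":0,"y":0,"z":-0.014,"wx":0,"wy":0,"wz":0,"hand":0.085},{"x":0,"y":0,"z":-0.015,"wx":0,"wy":0,"wz":0,"hand":0.085}]'
python3 -c "
from h import *
go(.031,-.03,.009)"
```

```text
t: 15.85
tool_pos: [0.5853, -0.1094, 0.0103]
tcp_rot: [-0.52, -0.479, 0.479, 0.52]
ft_force: [-0.4, -0.1, -0.5]
gripper_width: 0.998
board xy [[ 0.0304 -0.0314]] z 0.0103 F [-0.4 -0.1 -0.5] t 15.85 shift [ 0.0014  0.0013 -0.0006] jaw yaw err deg 0.05
```

```bash
python3 -m pendant '[{"x":0,"y":0,"z":-0.002,"wx":0,"wy":0,"wz":0,"hand":0.085},{"x":0,"y":0,"z":-0.004,"wx":0,"wy":0,"wz":0,"hand":0.085}]'
python3 -c "
from h import *
go(.031,-.03,.009)"
python3 -m pendant '[{"x":0,"y":0,"z":0.02,"wx":0,"wy":0,"wz":0,"hand":0.085},{"x":0,"y":0,"z":0.05,"wx":0,"wy":0,"wz":0,"hand":0.085},{"x":0,"y":-0.04,"z":0.06,"wx":0,"wy":0,"wz":0,"hand":0.085},{"x":0,"y":-0.09,"z":0.09,"wx":0,"wy":0,"wz":0,"hand":0.085},{"x":0,"y":-0.14,"z":0.13,"wx":0,"wy":0,"wz":0,"hand":0.085},{"x":0,"y":-0.15,"z":0.16,"wx":0,"wy":0,"wz":0,"hand":0.085},{"x":0,"y":-0.15,"z":0.16,"wx":0,"wy":0,"wz":0,"hand":0.085},{"x":0,"y":-0.15,"z":0.16,"wx":0,"wy":0,"wz":0,"hand":0.085}]'
python3 -c "
from h import *
c=snap('scene','s8.png'); railpose(c,(200,265,360,340)); cv2.imwrite('pics/s8c.png',cv2.resize(c['image'][230:380,150:450],None,fx=2.6,fy=2.6)[:,:,::-1]); c=snap('top','t8.png');railpose(c,(290,180,420,225)); go(0,0,.1)"
```

```text
t: 16.05
tool_pos: [0.5862, -0.1095, 0.01]
tcp_rot: [-0.519, -0.477, 0.48, 0.522]
ft_force: [-9.2, 1.3, 8.3]
gripper_width: 0.997
board xy [[ 0.0313 -0.0314]] z 0.01 F [-9.2  1.3  8.3] t 16.05 shift [0.0014 0.001  0.0003] jaw yaw err deg 0.0
t: 16.85
tool_pos: [0.4301, -0.0967, 0.1614]
tcp_rot: [0.521, 0.48, -0.478, -0.519]
ft_force: [0.1, -0.1, -1.2]
gripper_width: 0.996
rail? 992.0 ((59.28479766845703, -26.516456604003906), (218.8833770751953, 33.76156997680664), 89.91455078125) y -0.136 0.0829 x 0.0423 0.0762
rail? 265.5 ((-108.43115234375, -120.28312683105469), (118.72660064697266, 37.25449752807617), 71.41664123535156) y -0.1765 -0.0581 x -0.145 -0.1062
rail? 1183.0 ((63.905723571777344, -27.498687744140625), (219.7986602783203, 50.78716278076172), 89.8650131225586) y -0.1374 0.0824 x 0.0383 0.0893
board xy [[-0.1247 -0.0316]] z 0.16 F [-0.1  1.1 -0.1] t 16.95 shift [ 0.0314  0.0601 -0.1247] jaw yaw err deg 0.05
```

View pics/s8c.png

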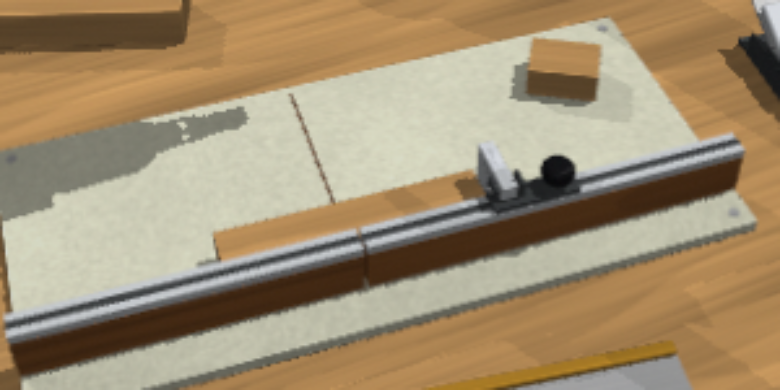

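```bash
python3 -c "
from h import *
bot.job_done()"
```

```text
the job is handed in; nothing more can be done
```

I tipped the flip stop over with the shut fingers and pushed the rail square against the fence with the open fingers. I then slid it along the fence from its right end until it butted the stop, pressed it once more against the fence, and backed clear. I handed the job in at about 17 s; no verdict came back.

- **Rail on the fence:** in the last pictures it lies parallel to the fence within about 0.15°. Its far edge shows at board x ≈ 0.089 in the top view; the fence hides that edge in the scene view. Pressing it met the fence where expected, with the force rising at about 0.031.
- **Rail at the stop:** its left end shows at y ≈ 0.082–0.083, against an estimated stop face at 0.0835. The force rose to 15 N there with no further movement.
- **Stop arm:** it looks fully down in the scene picture. I did not measure its angle or the small gap at the rail's end directly.
- **Clear of everything:** the gripper finished at z = 0.16 m, about 0.16 m back from the rail, with no contact force.
- **Other items:** the offcut looks unmoved in the last picture. I kept clear of the square, saw and plane but did not measure any of the four again.
- **Disagreements:** the two cameras differed by about 3 mm on the board's position. The first pull on the stop sat about 6 mm high and to one side, so I backed off and repeated it.

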